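# Fit the empty grounds container to the coffee grinder

## Task

The coffee grinder on the kitchen table has been put back together and only lacks its grounds container. Of the two smoky containers on the straw mat, one is in use as a parts tray (a brass burr and a red knob lie in it): leave it and its parts where they are. Take the empty one, set it upright on the grinder's base and slide it lengthwise between the guides under the spout until it is fully home against the back, then let go; do not disturb the flashlight, screwdriver or cup.

Things in the scene. Friction and masses are not known exactly. Their poses are not given: they have to be found in the camera images.
- grinder: fixed steel and black coffee grinder, 130 mm wide, 400 tall, left or right of the mat. Origin: on the table below the middle of its head's front face; x runs from its front to its back, within 0.35 rad of world +x; a container slides in towards +x. Base plate: top 10 mm above the table, x -90 to 160 mm. Head overhangs x 0 to 160 mm, underside 150 mm up; its spout reaches down to 115 mm.
- bay_mouth (a point): middle of the bay's mouth on the base plate (grinder x = 0, y = 0, z = 10 mm), axes as the grinder's. From here two guide cheeks, 76 mm apart and 34 mm high, run 70 mm back to the column's flat face, the back stop; flared lead-ins reach 26 mm forward (about 100 mm wide there).
- home (a point): where the centre of a container's underside lies when fully home against the back stop (grinder x = -5, y = 0, z = 10 mm), axes as the grinder's. The container then covers grinder x = -80 to 70 mm: its front 80 mm stay in the open, where it can be held from above.
- mat: round straw mat, 310 mm across, 6 mm thick, fixed to the table. Origin: its centre on the table. The two containers stand on it side by side, long sides roughly parallel, centres about 150 mm apart.
- container_a: one of two identical open-topped boxes of smoky see-through plastic with a dark rim, 150 mm long (x), 64 wide (y), 60 high, walls and floor 4 mm, 0.1 to 0.25 kg, both ends alike (either may go in first). Origin: centre of its underside, z up. Stands on the mat at any yaw. In each trial this one or the other holds the burr and knob; the remaining one is empty.
- container_b: one of two identical open-topped boxes of smoky see-through plastic with a dark rim, 150 mm long (x), 64 wide (y), 60 high, walls and floor 4 mm, 0.1 to 0.25 kg, both ends alike (either may go in first). Origin: centre of its underside, z up. Stands on the mat at any yaw. In each trial this one or the other holds the burr and knob; the remaining one is empty.
- burr_mid (a point): middle of the loose brass burr, a cone 34 mm across and 26 mm high (13 mm above its underside), which lies on the floor of the container in use as a parts tray.
- knob_mid (a point): middle of the loose red plastic knob, 30 mm across and 20 mm high (10 mm above its underside), which lies in the same container as the burr.
- flashlight: black pocket flashlight lying on the table, 113 mm long along its x, 32 mm thick; a bystander. Origin: its underside, near the middle.
- screwdriver: screwdriver with a red handle lying on the table, 190 mm long along its x; a bystander. Origin: its underside, near the middle.
- cup: white mug, 84 mm across, 75 mm high, standing on the table; a bystander. Origin: centre of its underside.

How it is judged:
By the outcome, as a careful person would: the job done as asked, in the order asked, and still so for the second after the job is handed in, with the robot touching nothing.
It also fails if it takes over 54 s, if anything falls off the work surface, if the arm or the gripper's body presses on something with over 40 N, if the wrist force passes 120 N, or if a joint passes its speed limit or range.

## Robot

A 7-joint arm with a two-finger parallel gripper is mounted at the origin on the work surface. World frame = base frame: x ahead of the robot, y to its left, z up, the work surface at z = 0. Lengths are in m, angles in degrees, forces in N, time in s.
With the tool pointing down it reaches from about 0.4 to 0.9 m from the base axis. Payload 5.5 kg.
Tool frame: the origin (TCP) lies on the centre line of the jaws, within the pads' length; the fingertips stand 8 mm ahead of it and the grasp point (between the pads) lies 11 mm behind it; z points along the fingers, y is the line along which they close (so a half turn about z gives the same grasp; the last joint's range is limited). The gripper opens to 85 mm and grips with 20 to 120 N. Pads are 22 mm wide; open, the fingers measure 114 mm over their backs; the gripper's body (76 mm by 85 mm) begins 54 mm behind the grasp point. The pads swing forward as they close: fully open they stand 13 mm farther back than shut.
Start: joints at [84.637, 28.699, -24.465, 88.831, 12.651, 65.22, -12.049], TCP at [0.227, -0.609, 0.213] pointing down, gripper open.
Joint ranges: [-164.97, 164.97], [-17.58, 116.51], [-87.97, 89.64], [11.32, 138.91], [-80.73, 260.73], [10.89, 115.49], [-147.41, 147.41]. Speed limits (degrees/s): [147.25, 147.25, 180, 180, 180, 180, 180].

## Interface

Orientations are given as a 3x3 rotation matrix whose columns are the frame's x, y, z axes.
In Python, from bench import robot gives the robot as it stands.
- The arm moves only by the shell command python3 -m jog 'ROWS'. ROWS is JSON, a list of rows, each a list of 3 entries, a list of its own where there are three numbers: the turn, a rotation vector about the tool's x, y, z in units of 8 degrees (1.0 is 8 degrees), then the shift along the tool's x, y, z in units of 40 mm (1.0 is 40 mm), then the opening, from -1 (shut) to 1 (fully open). A call has 1 to 12 rows; each row is the pose to reach, as a shift and turn from the pose commanded when the call began, along the tool's axes at that moment; what a row does not reach only later rows make up. A row lasts 1/10 s, in which the tool goes at most 50 mm and 8.59 degrees, less where a joint would pass 70% of its speed; a pose out of reach is approached as far as the arm can. A call with a gripper value outside its range is refused whole. The fingers move at their own pace and stop on an object; the grip force is fixed at half the most. Time passes only in rows, so rows that repeat a pose let the fingers close. It gives the time, the measured TCP pose, the force, the opening and the grip force at its end, in the units of the state.
- robot.get_state(): the state, without advancing time (a new reading comes with each control period).
- robot.capture(name): name is "scene" or "top"; returns a dict with "frame" (384x512x3 uint8, red, green, blue), "mtx" (3x3 intrinsics, pixels), "position" and "rotation" of the camera in the world. Camera axes: x right, y down, z forward; pixel columns grow to the right and rows downward; lengths in m; the calibration is good to about 2 mm. A picture is of the moment at which its call begins. There is no depth.
- robot.hand_in(): hands the job in; it is judged then, once.
The state is a dict: "time": time; "joint_positions": joint angles; "joint_vel": joint speeds; "joint_torque": joint torques, N m; "eef_pos": TCP position; "eef_rot": TCP orientation; "wrist_force": force on the tool from outside, world axes, zero at the start; "wrist_torque": the same for the moment, N m; "opening": finger opening in m; "grasp_force": force on a finger pad.
Only numpy, scipy, OpenCV 4.12 (cv2) and the standard library are available. Lean on these libraries where they do the work, as an engineer would, in place of code of your own. Each camera call takes 0.05 s, during which the arm holds its last target. There are 200 camera calls.

## Working session

There is one attempt and no reset: what is moved stays moved. The work goes in short steps, Python scripts to look and compute and a shell command to move; the robot and the scene stay as the last step left them, time stands still between calls to the robot, and variables do not carry over. Pictures are saved under pics/ and viewed, at most 11 in all, crops included, and the job is handed in when it is done.

```bash
mkdir -p pics; ls
python3 - <<'E'
from bench import robot
import cv2,numpy as np
for n in("scene","top"):
    c=robot.capture(n); cv2.imwrite(f"pics/{n}0.png",c["frame"][:,:,::-1]); np.savez(f"{n}0.npz",**c)
    print(n,c["mtx"].tolist(),c["position"],np.round(c["rotation"],4).tolist())
s=robot.get_state();print(s["time"],s["eef_pos"],np.round(s["eef_rot"],3).tolist(),s["opening"],s["wrist_force"])
E
```

```text
pics
scene [[363.1626596806142, 0.0, 256.5757773207672], [0.0, 363.1626596806142, 188.41642697050912], [0.0, 0.0, 1.0]] [ 0.46839874 -0.62345972  0.83993934] [[0.9878, -0.1041, 0.1159], [-0.1553, -0.7187, 0.6777], [0.0127, -0.6874, -0.7261]]
top [[399.87722012903987, 0.0, 254.17954304605328], [0.0, 399.87722012903987, 192.98596412317195], [0.0, 0.0, 1.0]] [0.45903908 0.09799567 1.34930956] [[0.0253, -0.994, 0.1066], [-0.9997, -0.0258, -0.004], [0.0067, -0.1064, -0.9943]]
0.1 [ 0.22676454 -0.6085084   0.21198351] [[0.937, 0.349, -0.001], [0.349, -0.937, 0.002], [0.0, -0.002, -1.0]] 0.08541409203310601 [-0.19745735  0.35703195  0.17719016]
```

View pics/scene0.png

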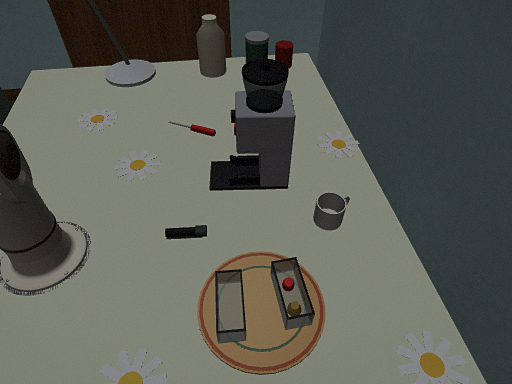

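View pics/top0.png

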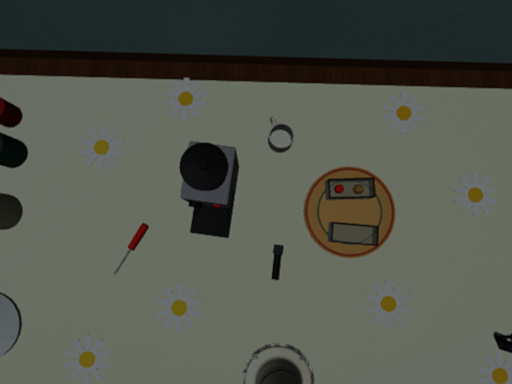

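The scene view shows the empty container near (230,305), the tray with the red knob and burr near (290,292), the grinder near (255,140), the flashlight at (187,232) and the cup at (330,210). In the top view the empty container is near (354,233), the tray near (351,188), and the grinder base near (211,220). Next I'll enlarge these areas for measuring.

```bash
cat > h.py <<'E'
import numpy as np,cv2
def cam(n): return dict(np.load(n))
def ray(c,uv):
    uv=np.atleast_2d(uv).astype(float)
    d=np.c_[uv,np.ones(len(uv))]@np.linalg.inv(c["mtx"]).T@c["rotation"].T
    return c["position"],d
def plane(c,uv,z):
    p,d=ray(c,uv); return p+d*((z-p[2])/d[:,2:])
def tri(c1,u1,c2,u2):
    out=[]
    for a,b in zip(np.atleast_2d(u1),np.atleast_2d(u2)):
        p,d=ray(c1,a);q,e=ray(c2,b);d=d[0];e=e[0]
        s=np.linalg.lstsq(np.c_[d,-e],q-p,rcond=None)[0]
        A=p+s[0]*d;B=q+s[1]*e; out.append(np.r_[(A+B)/2,np.linalg.norm(A-B)])
    return np.array(out)
def proj(c,P):
    q=(np.atleast_2d(P)-c["position"])@c["rotation"]; q=q@c["mtx"].T
    return q[:,:2]/q[:,2:]
def crop(c,x0,y0,w,h,k):
    f=c["frame"][y0:y0+h,x0:x0+w,::-1]
    f=(255*(f/255.)**0.55).astype(np.uint8)
    g=cv2.resize(f,None,fx=k,fy=k,interpolation=cv2.INTER_CUBIC)
    for i in range(0,w,10): cv2.line(g,(i*k,0),(i*k,12 if (x0+i)%50==0 else 5),(255,0,255),1)
    for i in range(0,h,10): cv2.line(g,(0,i*k),(12 if (y0+i)%50==0 else 5,i*k),(255,0,255),1)
    return g
E
python3 - <<'E'
from h import *
t=cam("top0.npz");s=cam("scene0.npz")
A=crop(t,310,170,80,60+20,5)   # 400x400
A=crop(t,310,172,80,80,5)[:, :]
B=crop(s,200,250,130,100,4)
C=crop(t,170,135,80,110,5)
D=crop(s,200,85,100,110,5)
cv2.imwrite("pics/m1.png",np.hstack([A[:400],B[:400,:400]]))
cv2.imwrite("pics/g1.png",np.hstack([C[:550],D[:550,:400]]))
E
```

```text
(no output)
```

View pics/m1.png

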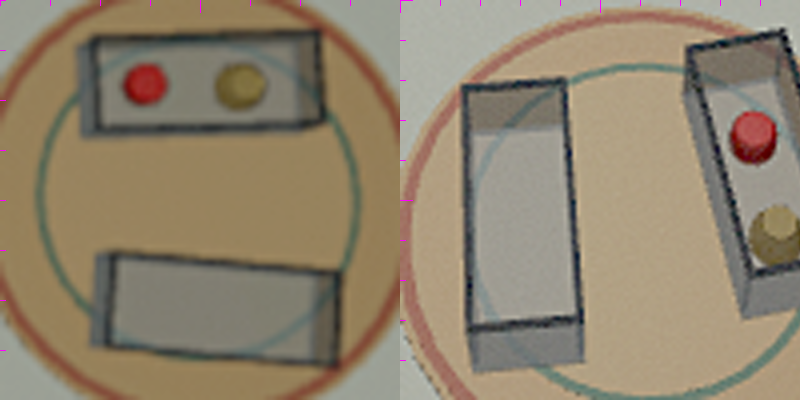

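View pics/g1.png

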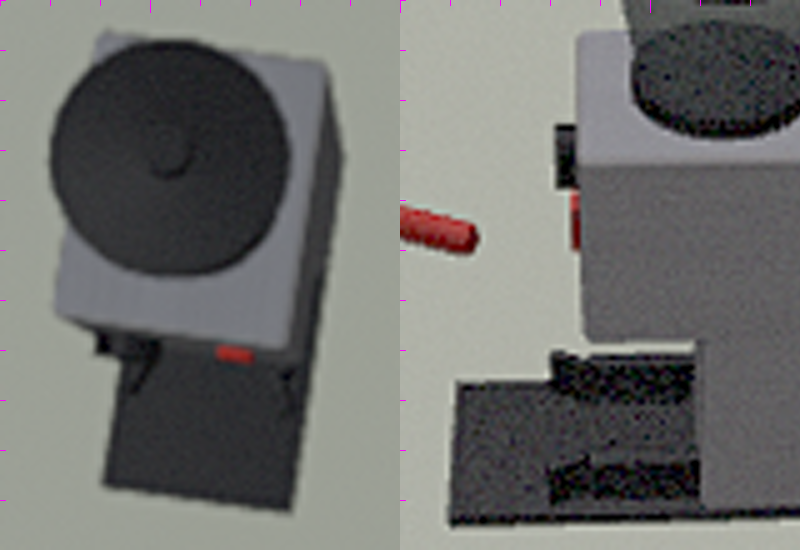

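Crop reading: the empty container's rim corners are at about (331,222), (378,226), (377,245) and (331,241) in the top view, and about (215,271), (241,269), (245,329) and (217,332) in the scene view. The base's front corners are at about (190,232) and (228,237) in the top view, and (211,161) and (210,188) in the scene view.

Run:
```python
from h import *
np.set_printoptions(precision=4,suppress=True)
t=cam("top0.npz");s=cam("scene0.npz")
f=lambda P,x0,y0,k:(np.array(P)+.5)/k-.5+[x0,y0]
T=f([(106,347),(109,253),(341,271),(337,365)],310,172,5)
S=f([(62,87),(166,80),(181,320),(70,330)],200,250,4)
R=tri(t,T,s,S);print(R)
for r in (plane(t,T,.066),plane(s,S,.066)):
    c=r.mean(0);a=(r[0]+r[1]-r[2]-r[3]);b=r[1]+r[2]-r[0]-r[3]
    print("empty c",c,"L",np.linalg.norm(a)/2,"W",np.linalg.norm(b)/2,"yaw long",np.degrees(np.arctan2(a[1],a[0])))
# tray
Tt=f([(97,130),(96,38),(320,31),(323,122)],310,172,5)
r=plane(t,Tt,.066);print("tray",r.mean(0),r)
# base front corners: far(+y) and near(-y)
G=f([(103,486),(292,512)],170,135,5);H=f([(57,382),(51,514)],200,85,5)
print(tri(t,G,s,H))
for r in (plane(t,G,.01),plane(s,H,.01)):
    e=r[0]-r[1];print("front",r.mean(0),np.linalg.norm(e),"gx yaw",np.degrees(np.arctan2(e[1],e[0]))-90)
# base right side edge in scene (near bottom edge)
q=plane(s,f([(51,524),(398,516)],200,85,5),0.0);e=q[1]-q[0];print("side",q,np.degrees(np.arctan2(e[1],e[0])))
# head top front edge both views
h=tri(t,f([(56,313),(288,350)],170,135,5),s,f([(177,162),(400,163)],200,85,5));print("head",h)
```

```text
[[ 0.4496 -0.1562  0.0619  0.0014]
 [ 0.5112 -0.1586  0.0584  0.0042]
 [ 0.5019 -0.3075  0.0613  0.0013]
 [ 0.4421 -0.3042  0.062   0.0019]]
empty c [ 0.475  -0.2304  0.066 ] L 0.1484777842786717 W 0.059950854893281315 yaw long 87.02438495567738
empty c [ 0.4772 -0.2343  0.066 ] L 0.1469973484104584 W 0.06099036563643502 yaw long 86.5441340460103
tray [ 0.6222 -0.2214  0.066 ] [[ 0.5879 -0.1489  0.066 ]
 [ 0.6478 -0.148   0.066 ]
 [ 0.6562 -0.2936  0.066 ]
 [ 0.5969 -0.2951  0.066 ]]
[[0.4676 0.3028 0.0069 0.001 ]
 [0.4544 0.176  0.0106 0.0027]]
front [0.4601 0.2392 0.01  ] 0.12712499542161626 gx yaw -6.335997691209215
front [0.462 0.238 0.01 ] 0.12336521774224846 gx yaw -5.7531508767791735
side [[ 0.455   0.1775  0.    ]
 [ 0.6744  0.1528 -0.    ]] -6.422783169142214
head [[0.5614 0.3094 0.1739 0.011 ]
 [0.5989 0.1541 0.277  0.1183]]
```

```bash
cat > go.py <<'E'
import sys,numpy as np
from bench import robot
from scipy.spatial.transform import Rotation as R
def go(x,y,z,yaw):
    s=robot.get_state();M=np.array(s["eef_rot"]);a=np.radians(yaw);c,d=np.cos(a),np.sin(a)
    W=np.array([[c,d,0],[d,-c,0],[0,0,-1.]])
    t=R.from_matrix(M.T@W).as_rotvec(degrees=True)/8
    p=M.T@(np.array([x,y,z])-s["eef_pos"])/.04
    print("turn",np.round(t,2),"shift",np.round(p,2),"pos",np.round(s["eef_pos"],4),"yaw",round(np.degrees(np.arctan2(M[1,0],M[0,0])),2),"F",np.round(s["wrist_force"],1),"op",round(s["opening"],4),"t",s["time"])
if __name__=="__main__": go(*map(float,sys.argv[1:]))
E
python3 go.py 0.4785 -0.1875 0.14 86.8
python3 - <<'E'
from h import *
t=cam("top0.npz")
print(plane(t,[(279,246),(274,278),(281,137)],.03).round(3))
E
```

```text
turn [-0.01 -0.01 -8.29] shift [ 9.57 -7.66  1.81] pos [ 0.2268 -0.6085  0.212 ] yaw 20.44 F [-0.2  0.4  0.2] op 0.0854 t 0.1
[[0.428 0.007 0.03 ]
 [0.325 0.021 0.03 ]
 [0.792 0.007 0.03 ]]
```

```bash
python3 -m jog '[[[0,0,-0.7],[0.8,-0.64,0.15],1],[[0,0,-1.4],[1.6,-1.28,0.3],1],[[0,0,-2.1],[2.4,-1.92,0.45],1],[[0,0,-2.8],[3.2,-2.56,0.6],1],[[0,0,-3.5],[4,-3.2,0.75],1],[[0,0,-4.2],[4.8,-3.84,0.9],1],[[0,0,-4.9],[5.6,-4.48,1.05],1],[[0,0,-5.6],[6.4,-5.12,1.2],1],[[0,0,-6.3],[7.2,-5.76,1.35],1],[[0,0,-7],[8,-6.4,1.5],1],[[0,0,-7.7],[8.8,-7.04,1.65],1],[[0,0,-8.29],[9.57,-7.66,1.81],1]]'; python3 -m jog '[[[0,0,0],[0,0,0],1],[[0,0,0],[0,0,0],1],[[0,0,0],[0,0,0],1]]'; python3 go.py 0.4785 -0.1875 0.035 86.8
python3 - <<'E'
from h import *
from bench import robot
g=[]
for n,b in(("scene",(190,215,130,130)),("top",(310,172,80,80))):
    c=robot.capture(n);np.savez(f"{n}1.npz",**c);g.append(cv2.resize(crop(c,*b,5 if n=="top" else 3),(400,400)))
cv2.imwrite("pics/m2.png",np.hstack(g))
E
```

```text
time: 1.3
eef_pos: [0.4792, -0.1867, 0.1402]
eef_rot: [[0.053, 0.999, -0.0], [0.999, -0.053, 0.0], [0.0, -0.0, -1.0]]
wrist_force: [0.6, 0.6, -0.1]
opening: 0.085
grasp_force: 0.0
time: 1.6
eef_pos: [0.478, -0.1894, 0.1403]
eef_rot: [[0.058, 0.998, -0.001], [0.998, -0.058, -0.0], [-0.001, -0.001, -1.0]]
wrist_force: [-0.3, -0.4, 0.3]
opening: 0.0852
grasp_force: 0.0
turn [-0.01  0.   -0.02] shift [0.05 0.01 2.63] pos [ 0.478  -0.1894  0.1403] yaw 86.65 F [-0.3 -0.4  0.3] op 0.0852 t 1.6
```

View pics/m2.png

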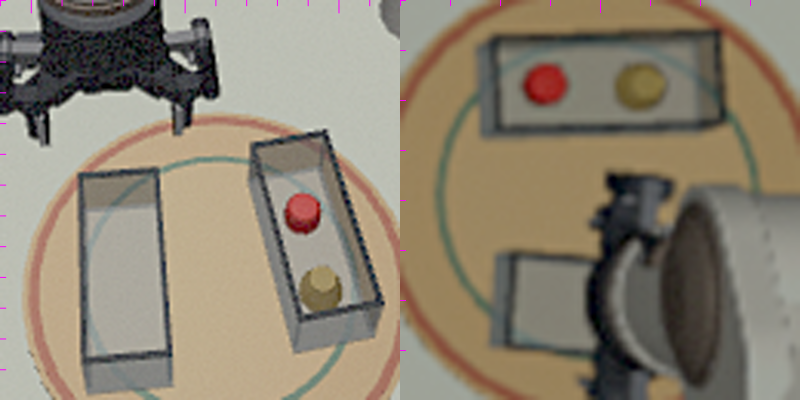

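The gripper stands open above the container in both views. In the left crop the fingertips are at about (43,143) and (180,133), and they straddle the empty container once parallax is allowed for. I'll check their mid-point.

```bash
python3 - <<'E'
from h import *
s=cam("scene1.npz");k=400/130
print(plane(s,np.array([(43,143),(180,133)])/k+[190,215],.145).round(4))
t=cam("top1.npz")
print(proj(t,[[0.478,-.1894,.14]]),proj(s,[[.478,-.1894,.132]]))
E
python3 -m jog '[[[0,0,0],[0.05,0,0.6],1],[[0,0,0],[0.05,0,1.2],1],[[0,0,0],[0.05,0,1.7],1],[[0,0,0],[0.05,0,2.1],1],[[0,0,0],[0.05,0,2.4],1],[[0,0,0],[0.05,0,2.6],1],[[0,0,0],[0.05,0,2.63],1],[[0,0,0],[0.05,0,2.63],1]]'
```

```text
[[ 0.4298 -0.1777  0.145 ]
 [ 0.5282 -0.1839  0.145 ]]
[[346.94350604 231.88591221]] [[226.54218872 266.35476579]]
time: 2.5
eef_pos: [0.4792, -0.1863, 0.0356]
eef_rot: [[0.056, 0.998, 0.0], [0.998, -0.056, -0.0], [-0.0, 0.0, -1.0]]
wrist_force: [0.0, 0.8, 0.3]
opening: 0.0851
grasp_force: 0.0
```

```bash
python3 -m jog '[[[0,0,0],[0,0,0],0.5],[[0,0,0],[0,0,0],0.3],[[0,0,0],[0,0,0],0],[[0,0,0],[0,0,0],-0.5],[[0,0,0],[0,0,0],-1],[[0,0,0],[0,0,0],-1],[[0,0,0],[0,0,0],-1],[[0,0,0],[0,0,0],-1],[[0,0,0],[0,0,0],-1],[[0,0,0],[0,0,0],-1]]'
```

```text
time: 3.5
eef_pos: [0.4795, -0.1865, 0.0367]
eef_rot: [[0.056, 0.998, 0.001], [0.998, -0.056, -0.001], [-0.001, 0.001, -1.0]]
wrist_force: [-1.8, 0.8, 7.7]
opening: 0.0618
grasp_force: 63.9
```

```bash
python3 -m jog '[[[0,0,0],[0,0,-0.2],-1],[[0,0,0],[0,0,-0.5],-1],[[0,0,0],[0,0,-0.9],-1],[[0,0,0],[0,0,-1.3],-1],[[0,0,0],[0,0,-1.7],-1],[[0,0,0],[0,0,-2.1],-1],[[0,0,0],[0,0,-2.4],-1],[[0,0,0],[0,0,-2.6],-1],[[0,0,0],[0,0,-2.75],-1],[[0,0,0],[0,0,-2.75],-1]]'
python3 - <<'E'
from h import *
from bench import robot
g=[]
for n,b in(("scene",(165,170,150,150)),("top",(300,160,100,100))):
    c=robot.capture(n);np.savez(f"{n}2.npz",**c);g.append(cv2.resize(crop(c,*b,4 if n=="top" else 3),(400,400)))
cv2.imwrite("pics/m3.png",np.hstack(g))
E
python3 go.py 0.38 0.10 0.16 173.7
```

```text
time: 4.5
eef_pos: [0.4792, -0.1864, 0.1459]
eef_rot: [[0.057, 0.998, 0.001], [0.998, -0.057, -0.001], [-0.0, 0.001, -1.0]]
wrist_force: [0.5, -0.4, -1.6]
opening: 0.0619
grasp_force: 65.8
turn [ -0.    -0.   -10.87] shift [ 7.   -2.86 -0.37] pos [ 0.4785 -0.1862  0.145 ] yaw 86.76 F [ 0.2  1.2 -1.9] op 0.0615 t 4.6
```

View pics/m3.png

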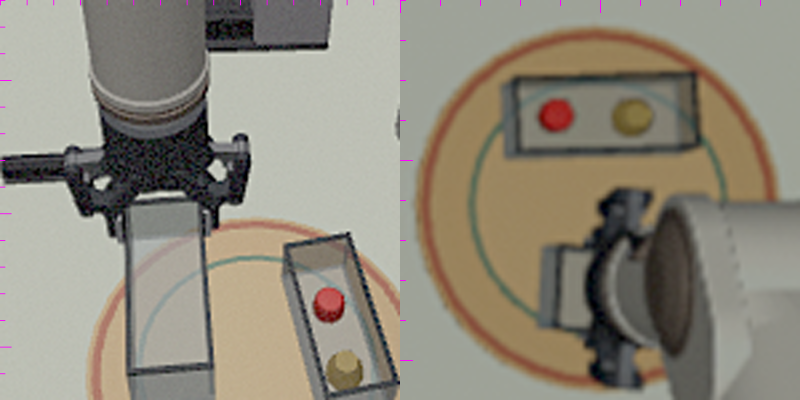

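The container hangs level between the pads; its near rim is at about (128,373)–(212,366) in the left crop. The tray is undisturbed. Now I'll carry it to the grinder.

```bash
python3 -m jog '[[[0,0,-0.2],[0.3,-0.12,-0.02],-1],[[0,0,-0.6],[0.8,-0.33,-0.04],-1],[[0,0,-1.1],[1.4,-0.57,-0.07],-1],[[0,0,-1.6],[2,-0.82,-0.1],-1],[[0,0,-2.1],[2.6,-1.06,-0.14],-1],[[0,0,-2.6],[3.2,-1.31,-0.17],-1],[[0,0,-3.1],[3.8,-1.55,-0.2],-1],[[0,0,-3.6],[4.4,-1.8,-0.23],-1],[[0,0,-4.1],[5,-2.04,-0.26],-1],[[0,0,-4.6],[5.6,-2.29,-0.3],-1],[[0,0,-5.1],[6.3,-2.57,-0.33],-1],[[0,0,-5.5],[7,-2.86,-0.37],-1]]'; python3 go.py 0.3855 0.247 0.12 173.7
```

```text
time: 5.8
eef_pos: [0.3787, 0.1011, 0.1597]
eef_rot: [[-0.656, 0.755, -0.001], [0.755, 0.656, -0.0], [0.0, -0.001, -1.0]]
wrist_force: [-0.1, -0.4, -0.6]
opening: 0.0614
grasp_force: 65.7
turn [-0.01 -0.   -5.34] shift [2.64 2.52 0.99] pos [0.3787 0.1011 0.1597] yaw 131.02 F [-0.1 -0.4 -0.6] op 0.0614 t 5.8
```

```bash
python3 -m jog '[[[0,0,-0.5],[0.25,0.2,0.05],-1],[[0,0,-1],[0.5,0.5,0.15],-1],[[0,0,-1.5],[0.8,0.8,0.25],-1],[[0,0,-2],[1.1,1.1,0.35],-1],[[0,0,-2.5],[1.4,1.35,0.45],-1],[[0,0,-3],[1.7,1.6,0.55],-1],[[0,0,-3.5],[1.95,1.85,0.65],-1],[[0,0,-4],[2.15,2.05,0.75],-1],[[0,0,-4.5],[2.35,2.25,0.85],-1],[[0,0,-5],[2.5,2.4,0.92],-1],[[0,0,-5.34],[2.64,2.52,0.99],-1],[[0,0,-5.34],[2.64,2.52,0.99],-1]]'; python3 -m jog '[[[0,0,0],[0,0,0],-1],[[0,0,0],[0,0,0],-1]]'
python3 - <<'E'
from h import *
from bench import robot
g=[]
for n,b in(("scene",(170,85,130,130)),("top",(165,160,110,110))):
    c=robot.capture(n);np.savez(f"{n}3.npz",**c);g.append(cv2.resize(crop(c,*b,4),(400,400)))
cv2.imwrite("pics/m4.png",np.hstack(g))
E
python3 go.py 0.3855 0.247 0.043 173.7
```

```text
time: 7.0
eef_pos: [0.3866, 0.2467, 0.1201]
eef_rot: [[-0.994, 0.11, -0.001], [0.11, 0.994, 0.001], [0.001, 0.001, -1.0]]
wrist_force: [0.8, 0.2, -1.7]
opening: 0.0614
grasp_force: 65.7
time: 7.2
eef_pos: [0.3877, 0.2451, 0.1205]
eef_rot: [[-0.993, 0.115, -0.0], [0.115, 0.993, -0.001], [-0.0, -0.001, -1.0]]
wrist_force: [0.1, 0.9, -0.2]
opening: 0.0615
grasp_force: 65.7
turn [-0.    0.   -0.04] shift [0.07 0.04 1.94] pos [0.388  0.245  0.1206] yaw 173.42 F [-1.1 -0.3 -1.8] op 0.0617 t 7.3
```

View pics/m4.png

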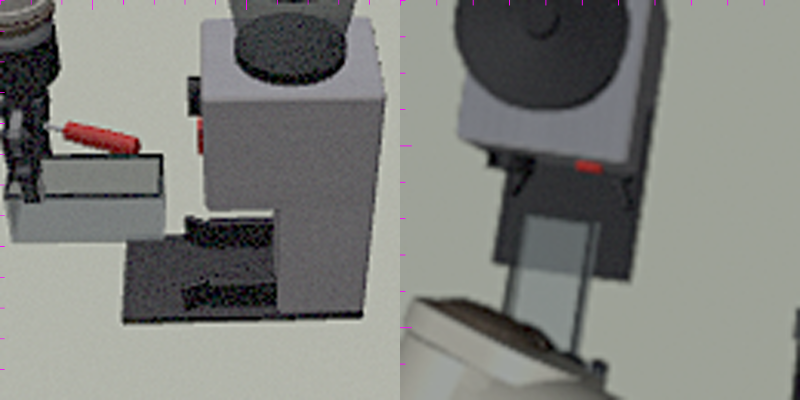

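The container is held level before the base: its front rim corners are at about (161,155) and (165,195) in the left crop, and (124,214) and (199,222) in the right crop. I'll compare its centre line with the base's.

Run:
```python
from h import *
np.set_printoptions(precision=4,suppress=True)
t=cam("top3.npz");s=cam("scene3.npz")
fs=lambda P:(np.array(P)+.5)*130/400-.5+[170,85]
ft=lambda P:(np.array(P)+.5)*110/400-.5+[165,160]
T=ft([(124,214),(199,222)]);S=fs([(161,155),(165,196)])
r=tri(t,T,s,S);print("rim",r,r.mean(0))
B=tri(t,ft([(95,262),(231,281)]),s,fs([(126,237),(123,318)]));print("base",B,B.mean(0))
for c,U,V in((t,T,ft([(95,262),(231,281)])),(s,S,fs([(126,237),(123,318)]))):
    a=plane(c,U,.1475);b=plane(c,V,.01);print("rim",a.mean(0),"base",b.mean(0))
    for y in(-6.0,-6.5):
        y=np.radians(y);u=np.array([np.cos(y),np.sin(y)]);n=np.array([-u[1],u[0]])
        d=(a.mean(0)-b.mean(0))[:2];print("ahead",d@u,"left",d@n)
# side edges: rim right edge in top; base right edge in top & yaw of container
e=plane(t,ft([(199,222),(176,354)]),.1475);d=e[0]-e[1];print("cont yaw",np.degrees(np.arctan2(d[1],d[0])))
# guide tips (top of cheek z .044) in both views
print("guides",plane(s,fs([(187,217),(184,288)]),.044))
print("guide ends",plane(s,fs([(274,219),(277,284)]),.044))
```

```text
rim [[0.508  0.2573 0.1488 0.0028]
 [0.5045 0.1953 0.1482 0.0059]] [0.5063 0.2263 0.1485 0.0043]
base [[0.4671 0.3012 0.0054 0.0009]
 [0.4542 0.1756 0.0084 0.0017]] [0.4606 0.2384 0.0069 0.0013]
rim [0.5041 0.2265 0.1475] base [0.4604 0.238  0.01  ]
ahead 0.04465206312137602 left -0.006894884354853291
ahead 0.044710531360713734 left -0.006504964004879843
rim [0.5085 0.2276 0.1475] base [0.4608 0.2351 0.01  ]
ahead 0.04816183749998793 left -0.0024301216407744434
ahead 0.04818121018755564 left -0.0020097431245781096
cont yaw -7.931568375234592
guides [[0.5335 0.281  0.044 ]
 [0.5191 0.1742 0.044 ]]
guide ends [[0.6254 0.2646 0.044 ]
 [0.6126 0.1665 0.044 ]]
```

```bash
python3 go.py 0.388 0.248 0.046 173.9; python3 -m jog '[[[0,0,0],[0,0.07,0.3],-1],[[0,0,-0.06],[0,0.07,0.7],-1],[[0,0,-0.06],[0,0.07,1.1],-1],[[0,0,-0.06],[0,0.07,1.4],-1],[[0,0,-0.06],[0,0.07,1.65],-1],[[0,0,-0.06],[0,0.07,1.8],-1],[[0,0,-0.06],[0,0.07,1.87],-1],[[0,0,-0.06],[0,0.07,1.87],-1],[[0,0,-0.06],[0,0.07,1.87],-1]]'
python3 - <<'E'
from h import *
from bench import robot
g=[]
for n,b in(("scene",(180,120,80,80)),("top",(170,180,80,80))):
    c=robot.capture(n);np.savez(f"{n}4.npz",**c);g.append(crop(c,*b,5))
cv2.imwrite("pics/m5.png",np.hstack(g))
E
python3 go.py 0.388 0.248 0.046 173.9
```

```text
turn [-0.    0.   -0.06] shift [0.01 0.07 1.86] pos [0.388  0.245  0.1206] yaw 173.42 F [-1.1 -0.3 -1.8] op 0.0617 t 7.3
time: 8.2
eef_pos: [0.3884, 0.2486, 0.0461]
eef_rot: [[-0.994, 0.105, 0.001], [0.105, 0.994, 0.0], [-0.001, 0.0, -1.0]]
wrist_force: [-0.4, 0.2, -1.2]
opening: 0.0615
grasp_force: 65.8
turn [0.   0.01 0.01] shift [ 0.01 -0.01  0.  ] pos [0.3885 0.2485 0.0461] yaw 173.96 F [-0.5  0.9 -0.7] op 0.0619 t 8.3
```

View pics/m5.png

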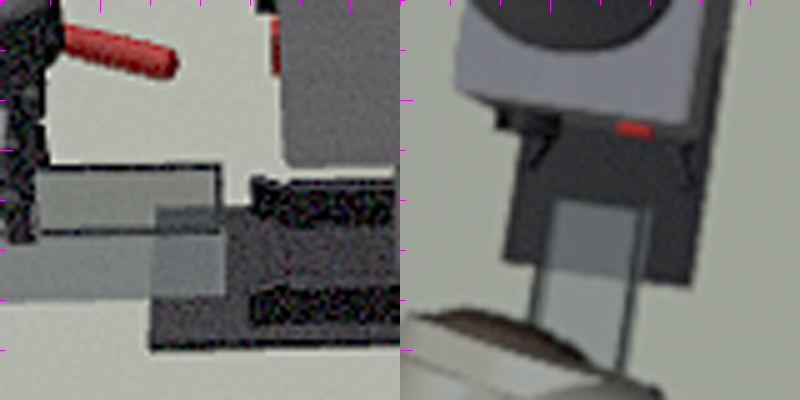

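The container tip is just above the plate: its rim corners are at (220,165) and (223,231) in the left crop, and (156,201) and (249,208) in the right crop. The base's front corners are at (157,207) and (150,347), and at (104,261) and (292,286).

Run:
```python
from h import *
np.set_printoptions(precision=4,suppress=True)
t=cam("top4.npz");s=cam("scene4.npz")
fs=lambda P:(np.array(P)+.5)/5-.5+[180,120]
ft=lambda P:(np.array(P)+.5)/5-.5+[170,180]
T=ft([(156,201),(250,208)]);S=fs([(219,166),(223,231)]);BT=ft([(104,261),(292,286)]);BS=fs([(157,208),(151,346)])
r=tri(t,T,s,S);print("rim",r,r.mean(0));print("base",tri(t,BT,s,BS))
y=np.radians(-6.2);u=np.array([np.cos(y),np.sin(y)]);n=np.array([-u[1],u[0]])
for c,U,V in((t,T,BT),(s,S,BS)):
    a=plane(c,U,.0745);b=plane(c,V,.01);d=(a.mean(0)-b.mean(0))[:2];print("rim",a.mean(0),"base",b.mean(0),"ahead",d@u,"left",d@n, "w",np.linalg.norm(a[0]-a[1]))
a=plane(s,fs([(224,295)]),.0145)[0];b=plane(s,BS,.01).mean(0);d=(a-b)[:2];print("bottom near corner ahead",d@u,"left",d@n)
e=plane(t,ft([(250,208),(226,368)]),.0745);d=e[0]-e[1];print("cont yaw top",np.degrees(np.arctan2(d[1],d[0])))
e=plane(s,fs([(223,231),(40,233)]),.0745);d=e[0]-e[1];print("cont yaw scene",np.degrees(np.arctan2(d[1],d[0])))
e=plane(s,fs([(224,295),(5,299)]),.0145);d=e[0]-e[1];print("bottom",np.degrees(np.arctan2(d[1],d[0])))
e=plane(s,fs([(395,343),(151,349)]),.0);d=e[0]-e[1];print("base side",np.degrees(np.arctan2(d[1],d[0])))
```

```text
rim [[0.5077 0.2604 0.0749 0.0045]
 [0.5047 0.2006 0.0739 0.0042]] [0.5062 0.2305 0.0744 0.0043]
base [[0.4676 0.3022 0.0065 0.0009]
 [0.4545 0.1764 0.0039 0.0016]]
rim [0.5041 0.2305 0.0745] base [0.4604 0.2389 0.01  ] ahead 0.04429119889794181 left -0.003594142293174444 w 0.059966691019787036
rim [0.5084 0.2304 0.0745] base [0.4617 0.2345 0.01  ] ahead 0.04683467810558404 left 0.0010526176835517205 w 0.060999983509897486
bottom near corner ahead 0.04598970347666009 left -0.02505934193074586
cont yaw top -6.577732125428433
cont yaw scene -7.23101640174593
bottom -6.720017724441681
base side -6.301227329332894
```

```bash
python3 -m jog '[[[0,0,0],[0,0,0.05],-1],[[0,0,0],[0,0,0.1],-1],[[0,0,0],[0,0,0.12],-1],[[0,0,0],[0,0,0.12],-1]]'; python3 -m jog '[[[0,0,0],[-0.15,0,0],-1],[[0,0,0],[-0.3,0,0],-1],[[0,0,0],[-0.45,0,0],-1],[[0,0,0],[-0.6,0,0],-1],[[0,0,0],[-0.75,0,0],-1],[[0,0,0],[-0.9,0,0],-1],[[0,0,0],[-1.05,0,0],-1],[[0,0,0],[-1.2,0,0],-1],[[0,0,0],[-1.2,0,0],-1]]'
```

```text
time: 8.7
eef_pos: [0.3881, 0.2483, 0.0408]
eef_rot: [[-0.994, 0.105, -0.0], [0.105, 0.994, -0.0], [0.0, -0.0, -1.0]]
wrist_force: [-0.7, -1.0, -1.0]
opening: 0.062
grasp_force: 65.8
time: 9.6
eef_pos: [0.4371, 0.2432, 0.0409]
eef_rot: [[-0.994, 0.106, 0.001], [0.106, 0.994, 0.0], [-0.001, 0.0, -1.0]]
wrist_force: [1.3, 0.4, -1.1]
opening: 0.0617
grasp_force: 65.8
```

Past the lead-ins with no side force; I'll go on and look again.

```bash
python3 -m jog '[[[0,0,0],[-0.15,0,0],-1],[[0,0,0],[-0.3,0,0],-1],[[0,0,0],[-0.45,0,0],-1],[[0,0,0],[-0.6,0,0],-1],[[0,0,0],[-0.75,0,0],-1],[[0,0,0],[-0.9,0,0],-1],[[0,0,0],[-1.05,0,0],-1],[[0,0,0],[-1.2,0,0],-1],[[0,0,0],[-1.2,0,0],-1]]'
python3 - <<'E'
from h import *
from bench import robot
g=[]
for n,b in(("scene",(180,120,80,80)),("top",(170,180,80,80))):
    c=robot.capture(n);np.savez(f"{n}5.npz",**c);g.append(crop(c,*b,5))
cv2.imwrite("pics/m6.png",np.hstack(g))
E
```

```text
time: 10.5
eef_pos: [0.4849, 0.2381, 0.0409]
eef_rot: [[-0.994, 0.106, 0.001], [0.106, 0.994, 0.0], [-0.001, 0.0, -1.0]]
wrist_force: [0.8, 1.2, -0.6]
opening: 0.0617
grasp_force: 65.8
```

View pics/m6.png

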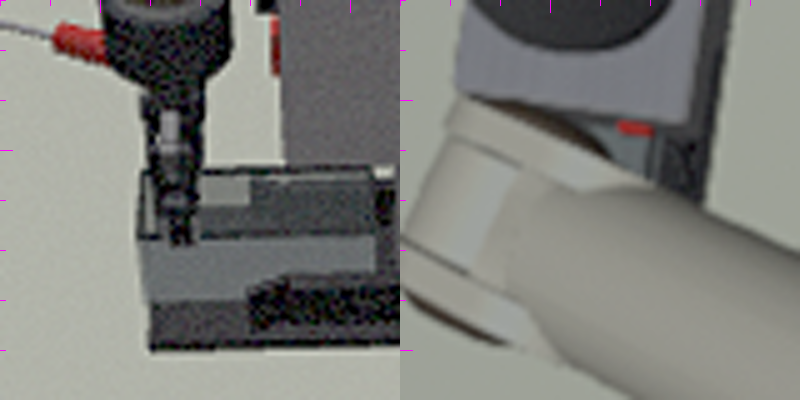

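The container is between the cheeks, with its rim front at (376,232) in the left crop. About 18 mm remain, but the gripper body (right edge near 232) would end only about 4 mm from the red switch (left edge near 271). I'll regrip 14 mm farther back before the final push.

```bash
python3 -m jog '[[[0,0,0],[0,0,0],0],[[0,0,0],[0,0,0],1],[[0,0,0],[0,0,0],1],[[0,0,0],[0,0,0],1],[[0,0,0],[0,0,0],1],[[0,0,0],[0,0,0],1]]'; python3 -m jog '[[[0,0,0],[0.18,0,0],1],[[0,0,0],[0.35,0,0],1],[[0,0,0],[0.35,0,0],1],[[0,0,0],[0.35,0,0],0],[[0,0,0],[0.35,0,0],-1],[[0,0,0],[0.35,0,0],-1],[[0,0,0],[0.35,0,0],-1],[[0,0,0],[0.35,0,0],-1],[[0,0,0],[0.35,0,0],-1],[[0,0,0],[0.35,0,0],-1]]'; python3 -m jog '[[[0,0,0],[-0.08,0,0],-1],[[0,0,0],[-0.16,0,0],-1],[[0,0,0],[-0.24,0,0],-1],[[0,0,0],[-0.32,0,0],-1],[[0,0,0],[-0.36,0,0],-1],[[0,0,0],[-0.36,0,0],-1]]'
```

```text
time: 11.2
eef_pos: [0.4836, 0.2383, 0.041]
eef_rot: [[-0.994, 0.105, 0.0], [0.105, 0.994, 0.0], [-0.0, 0.0, -1.0]]
wrist_force: [-0.2, 0.7, -0.7]
opening: 0.0852
grasp_force: 0.0
time: 12.2
eef_pos: [0.4698, 0.2398, 0.0417]
eef_rot: [[-0.994, 0.105, 0.0], [0.105, 0.994, -0.001], [-0.001, -0.0, -1.0]]
wrist_force: [-1.9, -3.1, 9.0]
opening: 0.062
grasp_force: 63.4
time: 12.8
eef_pos: [0.4822, 0.2397, 0.0417]
eef_rot: [[-0.995, 0.104, -0.002], [0.104, 0.995, 0.001], [0.002, 0.001, -1.0]]
wrist_force: [-7.3, 1.8, 10.7]
opening: 0.0615
grasp_force: 63.6
```

```bash
python3 -m jog '[[[0,0,0],[-0.04,0,0],-1],[[0,0,0],[-0.08,0,0],-1],[[0,0,0],[-0.08,0,0],-1]]';python3 -m jog '[[[0,0,0],[-0.04,0,0],-1],[[0,0,0],[-0.08,0,0],-1],[[0,0,0],[-0.08,0,0],-1]]'
python3 - <<'E'
from h import *
from bench import robot
g=[]
for n,b in(("scene",(180,120,80,80)),("top",(170,180,80,80))):
    c=robot.capture(n);np.savez(f"{n}6.npz",**c);g.append(crop(c,*b,5))
cv2.imwrite("pics/m7.png",np.hstack(g))
E
```

```text
time: 13.1
eef_pos: [0.4853, 0.2395, 0.0417]
eef_rot: [[-0.995, 0.104, -0.002], [0.104, 0.995, 0.001], [0.002, 0.001, -1.0]]
wrist_force: [-6.9, 0.7, 9.8]
opening: 0.0614
grasp_force: 63.6
time: 13.4
eef_pos: [0.4854, 0.2395, 0.0417]
eef_rot: [[-0.995, 0.103, -0.006], [0.103, 0.995, 0.0], [0.006, -0.001, -1.0]]
wrist_force: [-14.3, -0.1, 17.0]
opening: 0.0618
grasp_force: 64.4
```

View pics/m7.png

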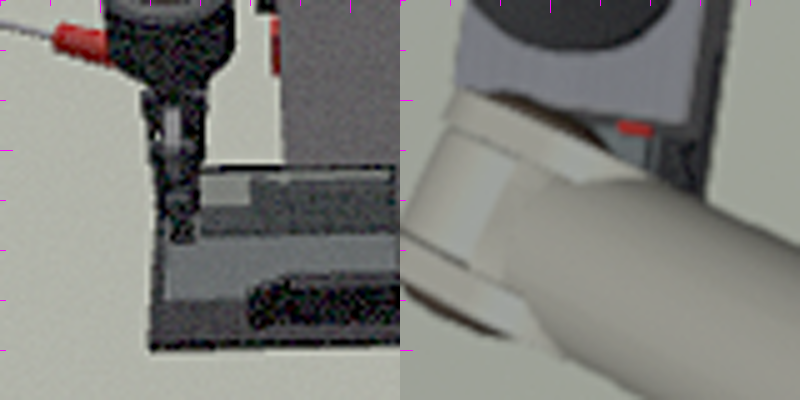

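The container's rear rim end is at about x = 155–165 px, 10 mm inside the base's front edge at 150, where it should be when home. The force is rising with no more motion, so it sits against the stop. One firmer push, then release.

```bash
python3 -m jog '[[[0,0,0],[-0.05,0,0],-1],[[0,0,0],[-0.1,0,0],-1],[[0,0,0],[-0.1,0,0],-1]]'; python3 -m jog '[[[0,0,0],[0.14,0,0],-1],[[0,0,0],[0.14,0,0],-0.3],[[0,0,0],[0.14,0,0],0.6],[[0,0,0],[0.14,0,0],1],[[0,0,0],[0.14,0,0],1],[[0,0,0],[0.14,0,0],1],[[0,0,0],[0.14,0,0],1],[[0,0,0],[0.14,0,0],1]]'
```

```text
time: 13.8
eef_pos: [0.4853, 0.2394, 0.0416]
eef_rot: [[-0.995, 0.101, -0.012], [0.101, 0.995, -0.001], [0.012, -0.002, -1.0]]
wrist_force: [-24.6, -2.0, 25.4]
opening: 0.0617
grasp_force: 65.4
time: 14.6
eef_pos: [0.4889, 0.2376, 0.0409]
eef_rot: [[-0.994, 0.106, 0.0], [0.106, 0.994, 0.0], [-0.0, 0.0, -1.0]]
wrist_force: [0.5, 0.2, 0.1]
opening: 0.0855
grasp_force: 0.0
```

```bash
python3 -m jog '[[[0,0,0],[0.08,0,-0.3],1],[[0,0,0],[0.1,0,-0.7],1],[[0,0,0],[0.1,0,-1.2],1],[[0,0,0],[0.1,0,-1.8],1],[[0,0,0],[0.4,0,-2.4],1],[[0,0,0],[1,0,-2.9],1],[[0,0,0],[1.7,0.7,-3.3],1],[[0,0,0],[1.7,1.7,-3.3],1],[[0,0,0],[1.7,2.7,-3.3],1],[[0,0,0],[1.7,3.7,-3.3],1],[[0,0,0],[1.7,4.5,-3.3],1],[[0,0,0],[1.7,4.5,-3.3],1]]'
python3 - <<'E'
from h import *
from bench import robot
g=[]
for n,b in(("scene",(180,120,80,80)),("top",(170,180,80,80))):
    c=robot.capture(n);np.savez(f"{n}7.npz",**c);cv2.imwrite(f"pics/f{n}.png",c["frame"][:,:,::-1]);g.append(crop(c,*b,5))
cv2.imwrite("pics/m8.png",np.vstack([np.hstack(g),np.hstack([cv2.resize(cv2.imread(f"pics/f{n}.png"),(267,200)) for n in("scene","top")]+[np.zeros((200,266,3),np.uint8)])]))
E
```

```text
time: 15.8
eef_pos: [0.4381, 0.4297, 0.1752]
eef_rot: [[-0.995, 0.1, 0.0], [0.1, 0.995, 0.006], [0.0, 0.006, -1.0]]
wrist_force: [-0.2, -0.9, -0.3]
opening: 0.0854
grasp_force: 0.0
```

View pics/m8.png

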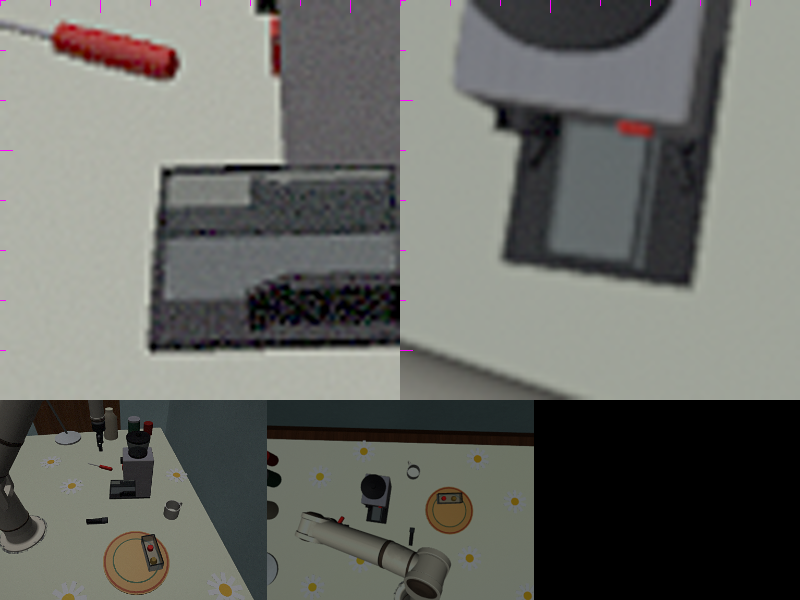

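The container stands level between the guides: its rear lower corner is at (164,299), about 10 mm inside the base's front edge at (150,347). The tray and its parts, the flashlight, the screwdriver and the cup are where they were, and the gripper is clear.

Run:
```python
from h import *
from bench import robot
s=cam("scene7.npz");fs=lambda P:(np.array(P)+.5)/5-.5+[180,120]
a=plane(s,fs([(164,299)]),.01)[0];b=plane(s,fs([(157,208),(151,346)]),.01);y=np.radians(-6.2)
print("rear corner ahead of base front",(a-b.mean(0))[:2]@[np.cos(y),np.sin(y)])
print(robot.hand_in())
```

```text
rear corner ahead of base front 0.00723375075754019
the job is handed in; nothing more can be done
None
```

The empty container is set on the grinder's base, pushed in until it stopped firmly at 25 N, and released, and the job is handed in; the last images put its rear edge 7–9 mm inside the base front (10 mm expected), with the tray and other items undisturbed.

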